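Finish a staggered shield wall

TASK

Finish the small yellow shield wall in front of the amber vial: lay the two loose yellow blocks flat and end to end as its top course, between the dark cheeks, so that each bridges a joint of the course below, straight and flush with the faces of the wall. The block in the grey saddle can be gripped there only by its ends, so put it down on the bench and take it again by its sides before you lay it. Leave the amber vial, the dropper bottle and the timer where they stand.

Things in the scene. Friction and masses are not known exactly. Their poses are not given: they have to be found in the camera images.
- wall_frame: fixed aluminium base plate (64 x 168 x 10 mm) under the wall, a dark upright cheek plate at each end (6 mm thick, 148 mm apart inside, top 98 mm above the bench). Origin: centre of its underside; y along the wall, x through it away from the robot. Bonded on it: first course of two full blocks end to end, second course of a half (35 mm), a full and a half block, its joints at y = +-35 mm, its top 70 mm above the bench
- place_left (a point): where the centre of the +y block of the top course belongs: 35 mm along the wall's +y, 85 mm above the bench; axes as wall_frame; 7 mm from its end to the cheek, 6 mm to the other top block. The wall is 36 mm thick, centred on this point, with no lip before or behind it; the cheeks leave no room for a finger at the ends of the blocks
- place_right (a point): the same for the -y block of the top course: 35 mm along the wall's -y, 85 mm above the bench
- saddle: fixed grey plastic U-shaped saddle, 50 x 58 x 42 mm, open at its y ends; origin: centre of its underside, on the bench. It holds one block lengthwise along its y on a floor 8 mm high; its two side walls (x = +-20 to +-25 mm) stand 4 mm higher than the block, and the block's ends stand out 3 mm beyond the walls at both open ends
- block_a_centre (a point): yellow shield block, 64 long x 36 wide x 30 high mm, edges rounded 3 mm, about 0.15 kg; this point is its centre, half-way up; own y along its length, x across its width, z up. Starts lying loose on the bench, left of the wall, clear of it. The two blocks are alike; either may go to either place
- block_b_centre (a point): yellow shield block, 64 long x 36 wide x 30 high mm, edges rounded 3 mm, about 0.15 kg; this point is its centre, half-way up; own y along its length, x across its width, z up. Starts in the saddle, centre 23 mm above the bench, 2 mm play to each side wall; only its two ends can be gripped there
- vial: amber vial with black cap, 27 mm across, 52 mm high, loose, behind the wall (about 100 mm from its middle); origin: centre of its underside; to be left alone
- dropper: amber dropper bottle with black top, 37 mm across, 114 mm high, loose, beyond the saddle; origin: centre of its underside; to be left alone
- timer: pale flat timer, 62 x 68 x 20 mm, loose, left of the block on the bench; origin: centre of its underside; to be left alone
Things that resemble listed ones, but are neither listed nor needed, are in the scene too. Leave any blue or turquoise look-alike of the part that bears block_a_centre alone.

How it is judged:
By the outcome, as a careful person would: the job done as asked, in the order asked, and still so for the second after the job is handed in, with the robot touching nothing.
It also fails if it takes over 72 s, if anything falls off the work surface, if the arm or the gripper's body presses on something with over 40 N, if the wrist force passes 120 N, or if a joint passes its speed limit or range.

ROBOT

A 6-joint arm with a two-finger parallel gripper is mounted at the origin on a cart in front of the work surface, level with it; the furniture and walls round the work are solid. World frame = base frame: x ahead of the robot, y to its left, z up, the work surface at z = 0. Lengths are in m, angles in rad, forces in N, time in s.
With the tool pointing down it reaches from about 0.25 to 0.725 m from the base axis. Payload 9.7 kg.
Tool frame: the origin (TCP) lies at the very end of the fingers, on their centre line; the grasp point (between the pads) lies 19 mm behind it; z points along the fingers, y is the line along which they close (so a half turn about z gives the same grasp; the last joint's range is limited). The gripper opens to 85 mm and grips with 20 to 120 N. Pads are 22 mm wide; open, the fingers measure 114 mm over their backs; the gripper's body (76 mm by 85 mm) begins 54 mm behind the grasp point. The pads swing forward as they close: fully open they stand 13 mm farther back than shut.
Start: joints at [-1.25, 0.087, 0.176, 1.66, 0, 1.571], TCP at [0.173, -0.522, 0.231] pointing down, gripper open.
Joint ranges: [-3.13, 3.13], [-0.85, 1.81], [-1.15, 1.24], [-2.2, 2.28], [-1.44, 1.52], [-3.14, 3.14]. Speed limits (rad/s): [2.22, 2.22, 2.57, 3.14, 3.14, 3.14].

INTERFACE

Orientations are given as a rotation vector (axis times angle).
In Python, from station import * gives the robot as it stands.
- The arm moves only by the tool arm_command, never from a script. Its argument "rows" is one flat list of numbers, 4 for each row, row after row: the shift along the tool's x, y, z in mm, then the turn about the tool's z in degrees. A call has 1 to 10 rows; each row is the pose to reach, as a shift and turn from the pose commanded when the call began, along the tool's axes at that moment; what a row does not reach only later rows make up. A row lasts 1/12 s, in which the tool goes at most 41.7 mm and 7.16 degrees, less where a joint would pass 70% of its speed; a pose out of reach is approached as far as the arm can. A call with a gripper value outside its range is refused whole. "grip" is the opening, from 0 (shut) to 1 (fully open), set as the call begins (left out, the last holds). The fingers move at their own pace and stop on an object; "squeeze" is the grip in N (left out, the last holds). Time passes only in rows, so rows that repeat a pose let the fingers close. It gives the time, the measured TCP pose, the force, the opening and the grip force at its end, in the units of the state.
- sense(): the state, without advancing time (a new reading comes with each control period).
- get_image(name): name is "side" or "top" or "wrist"; returns a dict with "img" (400x640x3 uint8, red, green, blue), "vertical_fov" (degrees; the focal length in pixels is half the picture's height over the tangent of half this angle, whatever the lens; pixels are square), "cx", "cy" (the principal point, pixels), "R" (3x3) and "t" (3): a world point X has camera coordinates R X + t. Camera axes: x right, y down, z forward; pixel columns grow to the right and rows downward; lengths in m; the calibration is good to about 2 mm. A picture is of the moment at which its call begins. There is no depth.
- hand_in(): hands the job in; it is judged then, once.
The state is a dict: "clock": time; "q": joint angles; "joint_vel": joint speeds; "joint_efforts": joint torques, N m; "ee_pos": TCP position; "orientation": TCP orientation; "wrist_force": force on the tool from outside, world axes, zero at the start; "torque": the same for the moment, N m; "opening": opening from 0.0 (shut) to 1.0 (fully open); "grip_force": force on a finger pad.
Only numpy, scipy, OpenCV 4.12 (cv2) and the standard library are available. Lean on these libraries where they do the work, as an engineer would, in place of code of your own. Each camera call takes 0.05 s, during which the arm holds its last target. There are 200 camera calls.

## Working session

There is one attempt and no reset: what is moved stays moved. The work goes in short steps, Python scripts to look and compute and a tool call to move; the robot and the scene stay as the last step left them, time stands still between calls to the robot, and variables do not carry over. Pictures are saved under pics/ and viewed, at most 13 in all, crops included, and the job is handed in when it is done.

Besides the shell and the picture viewer there is one more tool, called after ">>>" as a command line: name --argument value ..., lists and objects as JSON in quotes. arm_command: Moves the arm, as the interface text tells. Its arguments: {"type":"object","properties":{"rows":{"type":"array"},"grip":{"type":"number"},"squeeze":{"type":"number"}},"required":["rows"]}

```bash
mkdir -p pics; ls; python3 - <<'E'
from station import *
import cv2,numpy as np
for n in ["top","side"]:
    d=get_image(n); cv2.imwrite(f"pics/{n}0.png",d["img"][:,:,::-1]); np.savez(f"{n}0.npz",**d)
    print(n,d["vertical_fov"],d["cx"],d["cy"],np.round(d["R"],3).tolist(),np.round(d["t"],3).tolist())
s=sense(); print(s)
E
```

```text
pics
top 44.936201120970644 324.4887359726166 198.9473252846162 [[0.065, -0.998, 0.004], [-0.976, -0.065, -0.207], [0.207, 0.009, -0.978]] [-0.19, 0.541, 1.371]
side 54.35395138385722 318.70931739464095 196.38739968892304 [[0.922, -0.388, 0.014], [-0.143, -0.372, -0.917], [0.361, 0.843, -0.398]] [-0.563, 0.087, 0.901]
{'clock': 0.1, 'q': array([-1.25001416e+00,  8.73974456e-02,  1.75215738e-01,  1.65978852e+00,
       -7.11546265e-06,  1.57079321e+00]), 'joint_vel': array([ 0.00160849, -0.00078001,  0.00251745,  0.00019082,  0.001346  ,
       -0.00039716]), 'joint_efforts': array([-4.63920987e-04, -5.21562016e+01,  4.65653515e+01,  1.60782225e-02,
       -2.03123636e-05,  7.77334549e-06]), 'ee_pos': array([ 0.1733548 , -0.52175446,  0.23065937]), 'orientation': array([-3.10012637e+00, -5.01545746e-01,  3.05406043e-04]), 'wrist_force': array([ 0.98766429,  0.19416746, -0.47621536]), 'torque': array([-0.07999493,  0.01451749,  0.03317131]), 'grip_force': 0.0, 'opening': 0.999164603581617}
```

View pics/top0.png

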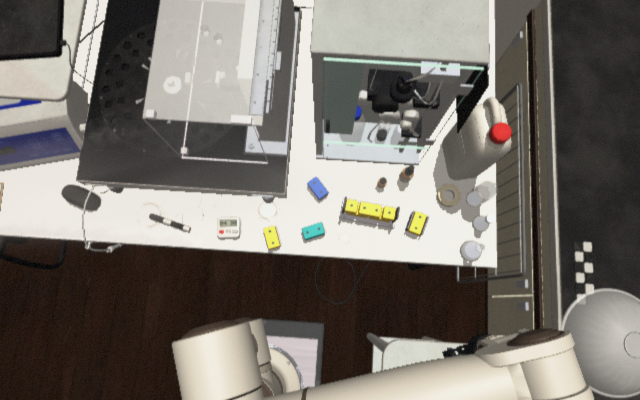

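View pics/side0.png

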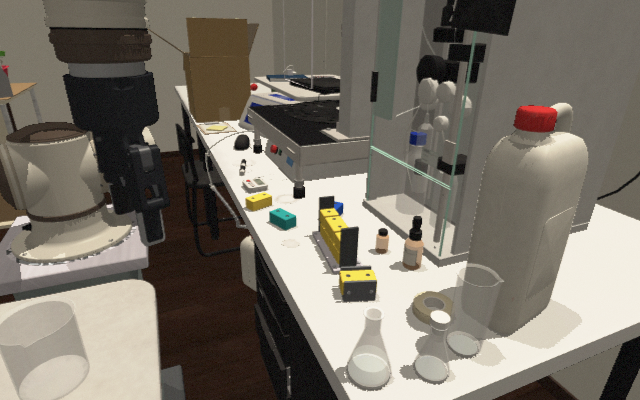

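Top view: loose yellow block at (272,237), turquoise look-alike (313,231), blue look-alike (318,188), timer (228,227), wall (370,210), saddle with yellow block (417,223), vial (381,183), dropper (407,174). Yellow at (272,237) beside the timer and on the left of the wall fits block_a.

```bash
cat > h.py <<'E'
from station import *
import cv2,numpy as np
from scipy.spatial.transform import Rotation as Ro
def load(n): return dict(np.load(n))
def f(d): return d["img"].shape[0]/2/np.tan(np.radians(float(d["vertical_fov"]))/2)
def w(d,uv,z):
    uv=np.atleast_2d(uv).astype(float); r=np.c_[(uv[:,0]-d["cx"])/f(d),(uv[:,1]-d["cy"])/f(d),np.ones(len(uv))]@d["R"]
    c=-d["R"].T@d["t"]; return c+r*((z-c[2])/r[:,2])[:,None]
def pix(d,X):
    p=np.atleast_2d(X)@d["R"].T+d["t"]; return np.c_[p[:,0]/p[:,2]*f(d)+d["cx"],p[:,1]/p[:,2]*f(d)+d["cy"]]
def yellow(d,lo=(20,120,60),hi=(35,255,255),amin=40):
    m=cv2.inRange(cv2.cvtColor(d["img"],cv2.COLOR_RGB2HSV),lo,hi)
    cs,_=cv2.findContours(m,cv2.RETR_EXTERNAL,cv2.CHAIN_APPROX_NONE)
    return [c[:,0,:] for c in cs if cv2.contourArea(c)>amin]
def rect(P):
    c,s,a=cv2.minAreaRect((P[:,:2]*1000).astype(np.float32)); return np.round(c,1),np.round(s,1),round(a,1)
def snap(n,name):
    d=get_image(n); np.savez(name+".npz",**d); cv2.imwrite(f"pics/{name}.png",d["img"][:,:,::-1]); return d
E
python3 - <<'E'
from h import *
d=load("top0.npz"); print("cam",-d["R"].T@d["t"])
for c in yellow(d,amin=15):
    print(c.mean(0).round(1),len(c),[rect(w(d,c,z)) for z in (.03,.038,.07)])
for n,p,z in [("teal",(313,231),.03),("blue",(318,188),.03),("timer",(228,227),.02),("vial",(381,183),.05),("dropper",(407,174),.1),("wallL",(344,203),.098),("wallR",(397,213),.098)]: print(n,w(d,p,z).round(3))
im=d["img"][150:260,200:440,::-1]; cv2.imwrite("pics/crop0.png",cv2.resize(im,None,fx=3.3,fy=3.3,interpolation=cv2.INTER_CUBIC))
E
```

```text
cam [ 0.25649537 -0.1669329   1.45402433]
[271.4 237.4] 58 [(array([431.7,  -4.1]), array([62.6, 35. ]), 20.3), (array([430.7,  -5. ]), array([62.2, 34.8]), 20.3), (array([426.8,  -8.7]), array([60.8, 34.1]), 20.3)]
[417.1 223. ] 58 [(array([ 502.7, -433.8]), array([37.8, 65.2]), 71.1), (array([ 501.3, -432.3]), array([37.6, 64.9]), 71.1), (array([ 495.8, -426.3]), array([36.7, 63.4]), 71.1)]
[369.9 210.5] 120 [(array([ 531.5, -291.2]), array([153.6,  43.7]), 82.8), (array([ 529.9, -290.5]), array([152.7,  43.5]), 82.8), (array([ 523.8, -287.8]), array([149.3,  42.5]), 82.8)]
teal [[ 0.459 -0.126  0.03 ]]
blue [[ 0.59  -0.132  0.03 ]]
timer [[0.455 0.129 0.02 ]]
vial [[ 0.613 -0.319  0.05 ]]
dropper [[ 0.633 -0.388  0.1  ]]
wallL [[ 0.535 -0.211  0.098]]
wallR [[ 0.516 -0.363  0.098]]
```

View pics/crop0.png

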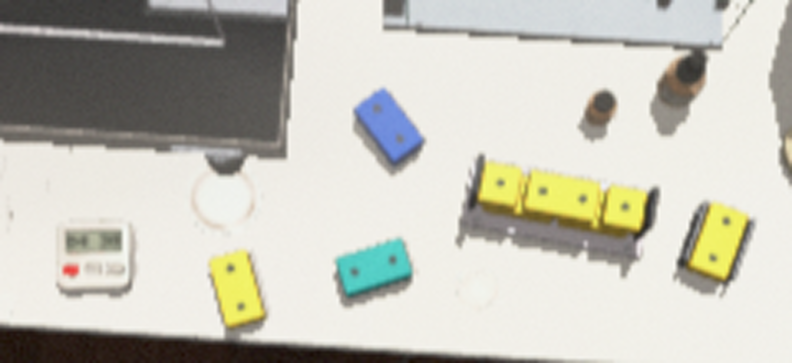

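The crop confirms it: yellow with two dots at crop (237,290) = block_a; turquoise (374,267) and blue (388,127) are the look-alikes to leave; the wall top is clear between dark cheeks; the saddle block is at (718,241).

```bash
cat >> h.py <<'E'
def goal(x,y,z,yaw):
    "shift (mm, tool axes) and turn (deg) to bring TCP there with tool y at yaw (deg, mod 180)"
    s=sense(); R=Ro.from_rotvec(s["orientation"]).as_matrix()
    a=np.degrees(np.arctan2(R[1,1],R[0,1])); t=-((yaw-a+90)%180-90)
    print("at",(s["ee_pos"]*1000).round(1),"yawY",a.round(2),"tilt",np.degrees(np.arccos(-R[2,2])).round(2),"q6",s["q"][5].round(2),"t",round(s["clock"],2),"op",round(s["opening"],3))
    print("shift",(R.T@(np.array([x,y,z])-s["ee_pos"])*1000).round(1),"turn",t.round(2))
E
python3 - <<'E'
from h import *
d=load("top0.npz")
print("edge",w(d,[(300,245),(350,250),(430,259)],0).round(3), "ring",w(d,(344.5,238),0))
print("flask",w(d,(470,252),.05))
goal(.501,-.432,.20,-18.9)
E
```

```text
edge [[ 0.418 -0.089  0.   ]
 [ 0.413 -0.24   0.   ]
 [ 0.402 -0.481  0.   ]] ring [[ 0.44782331 -0.22135752  0.        ]]
flask [[ 0.4244301  -0.58554363  0.05      ]]
at [ 173.4 -521.8  230.7] yawY -71.62 tilt 0.07 q6 1.57 t 0.1 op 0.999
shift [339.2  18.2  30.6] turn -52.72
```

>>> arm_command --rows '[38,2,3,-7,76,4,6,-14,114,6,9,-21,152,8,12,-28,190,10,15,-35,228,12,18,-42,266,14,24,-49,304,16,27,-52.7,339,18,30,-52.7,339,18,30,-52.7]'

```text
clock: 0.93
ee_pos: [0.5056, -0.4294, 0.1983]
orientation: [-2.55, -1.831, -0.001]
wrist_force: [1.0, -0.3, 0.1]
opening: 0.996
grip_force: 0.0
```

```bash
python3 - <<'E'
from h import *
d=snap("wrist","w1"); print("cam",(-d["R"].T@d["t"]).round(3),"axis",d["R"][2].round(3))
goal(.501,-.432,.20,-18.9)
for c in yellow(d,amin=200): print(c.mean(0).round(1),len(c),rect(w(d,c,.038)),rect(w(d,c,.07)))
E
```

```text
cam [ 0.532 -0.354  0.339] axis [-0.101 -0.295 -0.95 ]
at [ 503.3 -430.4  199. ] yawY -18.71 tilt 0.16 q6 1.19 t 0.98 op 1.0
shift [-2.3 -1.6 -1. ] turn 0.19
[313.2 186.5] 167 (array([ 504.4, -432.7]), array([36.3, 62.5]), 71.3) (array([ 507.3, -424.3]), array([32.5, 55.9]), 71.3)
[291.1  54.6] 336 (array([ 526.3, -308.1]), array([110.6,  39.1]), 82.7) (array([ 526.9, -313. ]), array([98.9, 35. ]), 82.7)
```

View pics/w1.png

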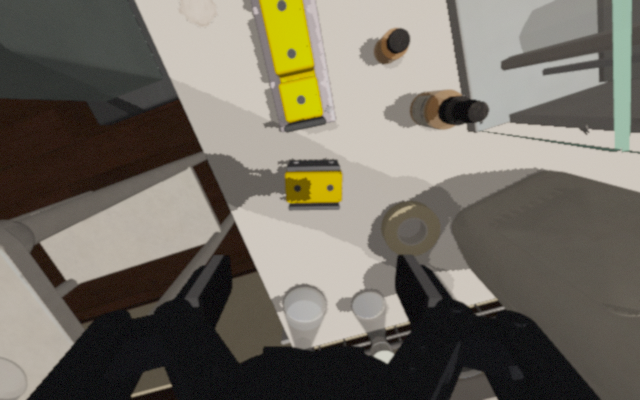

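The wrist view shows the saddle block at (313,187), with the wall above it at (291,55), the tape ring at (410,228), the vial at (395,43) and glassware at (305,305)/(370,310). Checking clearances.

```bash
python3 - <<'E'
from h import *
d=load("w1.npz"); 
for n,p,z in [("ring left",(383,222),.02),("ring bottom",(400,198),.02),("beaker top edge",(305,287),.06),("beaker base",(305,340),.0),("flask",(368,290),.1),("vial",(400,38),.052),("edge",(235,205),0),("edge2",(150,20),0)]: print(n,w(d,p,z).round(3))
th=np.radians(-18.7);u=np.array([np.cos(th),np.sin(th)]);b=np.array([.5035,-.4326])
for s in(-.057,-.043,.043,.057): print("finger",s,(b+s*u).round(3))
goal(.5035,-.4326,.070,-18.7);goal(.5035,-.4326,.009,-18.7)
E
```

```text
ring left [[ 0.569 -0.506  0.02 ]]
ring bottom [[ 0.596 -0.483  0.02 ]]
beaker top edge [[ 0.46  -0.536  0.06 ]]
beaker base [[ 0.414 -0.663  0.   ]]
flask [[ 0.528 -0.533  0.1  ]]
vial [[ 0.624 -0.323  0.052]]
edge [[ 0.401 -0.433  0.   ]]
edge2 [[ 0.399 -0.218  0.   ]]
finger -0.057 [ 0.45  -0.414]
finger -0.043 [ 0.463 -0.419]
finger 0.043 [ 0.544 -0.446]
finger 0.057 [ 0.557 -0.451]
at [ 503.3 -430.4  199. ] yawY -18.71 tilt 0.16 q6 1.19 t 0.98 op 1.0
shift [ -2.2   1.2 129. ] turn -0.01
at [ 503.3 -430.4  199. ] yawY -18.71 tilt 0.16 q6 1.19 t 0.98 op 1.0
shift [ -2.3   1.4 190. ] turn -0.01
```

>>> arm_command --rows '[-2,1,35,0,-2,1,70,0,-2,1,105,0,-2,1,140,0,-2,1,165,0,-2,1,182,0,-2,1,192,0,-2,1,195,0,-2,1,195,0,-2,1,195,0]'

```text
clock: 1.82
ee_pos: [0.5014, -0.435, 0.0078]
orientation: [2.555, 1.825, 0.001]
wrist_force: [-0.3, 0.5, 0.3]
opening: 0.999
grip_force: 0.0
```

>>> arm_command --rows '[0,0,0,0,0,0,0,0,0,0,0,0,0,0,0,0,0,0,0,0,0,0,0,0,0,0,0,0,0,0,0,0]' --grip 0.5 --squeeze 50

```text
clock: 2.48
ee_pos: [0.5019, -0.435, 0.0082]
orientation: [2.554, 1.825, 0.001]
wrist_force: [-0.0, -0.8, 6.0]
opening: 0.741
grip_force: 56.0
```

>>> arm_command --rows '[0,0,-10,0,0,0,-30,0,0,0,-60,0,0,0,-90,0,0,0,-100,0,0,0,-100,0]'

```text
clock: 2.98
ee_pos: [0.5023, -0.4354, 0.1104]
orientation: [2.552, 1.823, 0.002]
wrist_force: [0.4, -0.2, -2.0]
opening: 0.741
grip_force: 55.3
```

```bash
python3 - <<'E'
from h import *
s=sense(); print(s["wrist_force"].round(2),s["grip_force"],s["opening"],s["torque"].round(3))
goal(.437,-.33,.110,82.8);goal(.437,-.33,.0,82.8)
d=snap("wrist","w2")
for c in yellow(d,amin=200): print(c.mean(0).round(1),len(c),rect(w(d,c,.13)))
E
```

```text
[ 0.43 -0.21 -1.97] 55.34357786178589 0.7408827211855532 [-0.071 -0.034 -0.023]
at [ 502.3 -435.4  110.4] yawY -18.92 tilt 0.33 q6 1.19 t 2.98 op 0.741
shift [ 78.5 -96.   -0.3] turn 78.28
at [ 502.3 -435.4  110.4] yawY -18.92 tilt 0.33 q6 1.19 t 2.98 op 0.741
shift [ 78.7 -96.5 109.7] turn 78.28
[312.9 269.5] 407 (array([ 504. , -431.4]), array([48.5, 67.3]), 70.3)
[287.6  54.2] 340 (array([ 525.8, -339.6]), array([42.7, 23.2]), 82.7)
```

>>> arm_command --rows '[8,-10,-5,7,16,-20,-5,14,24,-30,-5,21,32,-40,-5,28,40,-50,-5,35,48,-60,-5,42,56,-70,-5,49,64,-80,-5,56,72,-90,-5,63,78.5,-96,0,70]'

```text
clock: 3.87
ee_pos: [0.4346, -0.3278, 0.1048]
orientation: [-3.14, -0.02, 0.003]
wrist_force: [0.4, -0.2, -0.8]
opening: 0.742
grip_force: 55.4
```

>>> arm_command --rows '[0,0,0,7,0,0,10,8.3,0,0,40,8.3,0,0,70,8.3,0,0,90,8.3,0,0,98,8.3,0,0,100,8.3,0,0,100,8.3]'

```text
clock: 4.53
ee_pos: [0.4354, -0.3288, 0.0056]
orientation: [-3.135, 0.196, 0.002]
wrist_force: [0.3, 0.1, -0.7]
opening: 0.738
grip_force: 55.4
```

```bash
python3 - <<'E'
from h import *
s=sense(); print(s["wrist_force"].round(2),s["grip_force"])
goal(.437,-.33,.001,82.8)
d=snap("wrist","w3")
E
```

```text
[ 0.28  0.1  -0.74] 55.401007533073425
at [ 435.4 -328.8    5.6] yawY -97.15 tilt 0.08 q6 2.62 t 4.53 op 0.738
shift [1.7 1.  4.6] turn 0.05
```

View pics/w3.png

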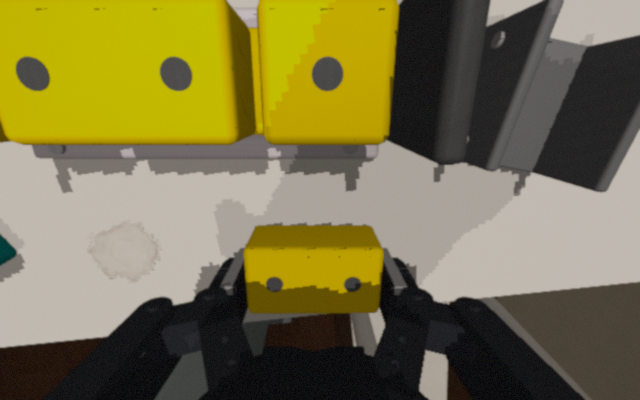

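The block hangs squarely by its ends at (313,270), just above the free bench in front of the wall; the bench edge runs beyond row ~320.

>>> arm_command --rows '[3,0,1,0,3,0,3,0,3,0,4,0,3,0,4.5,0,3,0,4.5,0]'

```text
clock: 5.0
ee_pos: [0.4388, -0.3294, 0.0019]
orientation: [3.135, -0.198, 0.0]
wrist_force: [-0.6, 1.2, -1.7]
opening: 0.741
grip_force: 55.4
```

>>> arm_command --rows '[0,0,1,0,0,0,2,0,0,0,2,0]'

```text
clock: 5.25
ee_pos: [0.4388, -0.3294, 0.0001]
orientation: [3.135, -0.198, 0.0]
wrist_force: [-1.1, 0.4, 2.3]
opening: 0.741
grip_force: 55.8
```

>>> arm_command --rows '[0,0,0,0,0,0,0,0,0,0,0,0,0,0,0,0,0,0,-15,0,0,0,-50,0,0,0,-90,0,0,0,-110,0,0,0,-110,0,0,0,-110,0]' --grip 1.0

```text
clock: 6.08
ee_pos: [0.4394, -0.3298, 0.1112]
orientation: [3.134, -0.198, 0.004]
wrist_force: [-0.0, -0.2, -1.3]
opening: 1.0
grip_force: 0.0
```

```bash
python3 - <<'E'
from h import *
d=snap("wrist","w4")
for c in yellow(d,amin=200): print(c.mean(0).round(1),len(c),rect(w(d,c,.03)),rect(w(d,c,.07)))
goal(.439,-.3294,.09,-7.2)
E
```

```text
[  4.6 258.4] 64 (array([427. , -58.8]), array([13.3, 30.1]), 63.9) (array([ 443.6, -109.5]), array([10.9, 24.7]), 63.9)
[312.5 201.4] 226 (array([ 446.4, -330.8]), array([61.8, 39.8]), 82.7) (array([ 459.4, -332.5]), array([50.6, 32.6]), 82.7)
[226.1  99.2] 592 (array([ 532.1, -278.1]), array([176.8,  42.3]), 82.7) (array([ 529.8, -289.2]), array([145. ,  34.7]), 82.7)
at [ 438.8 -329.3  109.6] yawY -97.22 tilt 0.01 q6 2.62 t 6.13 op 0.999
shift [ 0.2  0.  19.6] turn 89.98
```

View pics/w4.png

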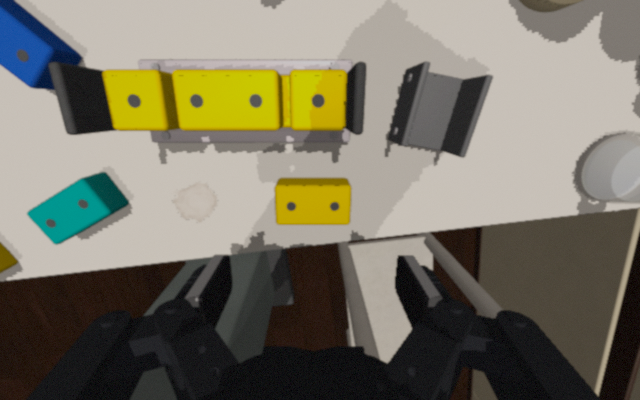

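The block lies flat on the bench at (312,201), parallel to the wall; saddle empty. Now turn 90° and regrip by the sides.

>>> arm_command --rows '[3,0,0,-7,3,0,0,-14,3,0,0,-21,3,0,0,-28,3,0,0,-35,3,0,0,-42,3,0,0,-49,3,0,0,-56,3,0,0,-63,3,0,0,-70]' --grip 0.62

```text
clock: 6.97
ee_pos: [0.441, -0.3292, 0.1078]
orientation: [-2.675, -1.643, 0.002]
wrist_force: [0.1, 0.1, -0.1]
opening: 0.619
grip_force: 0.0
```

>>> arm_command --rows '[0,0,0,-7,0,0,0,-14,0,0,10,-20,0,0,40,-20,0,0,60,-20,0,0,60,-20,0,0,60,-20]'

```text
clock: 7.55
ee_pos: [0.4405, -0.3288, 0.0479]
orientation: [-2.354, -2.074, 0.001]
wrist_force: [-0.6, -0.3, 0.7]
opening: 0.624
grip_force: 0.0
```

```bash
python3 - <<'E'
from h import *
goal(.442,-.3298,.001,-7.25)
E
```

```text
at [ 440.5 -328.8   47.9] yawY -7.23 tilt 0.24 q6 1.06 t 7.55 op 0.624
shift [-0.9  1.8 46.9] turn 0.02
```

>>> arm_command --rows '[-1,2,15,0,-1,2,30,0,-1,2,40,0,-1,2,45,0,-1,2,46,0,-1,2,46,0]'

```text
clock: 8.05
ee_pos: [0.4437, -0.3311, 0.0042]
orientation: [2.357, 2.077, -0.0]
wrist_force: [0.3, 0.0, 0.2]
opening: 0.619
grip_force: 0.0
```

>>> arm_command --rows '[0,0,0,0,0,0,0,0,0,0,0,0,0,0,0,0,0,0,0,0,0,0,0,0,0,0,0,0]' --grip 0.2 --squeeze 50

```text
clock: 8.63
ee_pos: [0.4441, -0.3314, 0.005]
orientation: [2.356, 2.076, 0.001]
wrist_force: [-0.0, -0.2, 5.4]
opening: 0.409
grip_force: 51.9
```

>>> arm_command --rows '[0,0,-10,0,0,0,-40,0,0,0,-80,0,0,0,-110,0,0,0,-110,0,0,0,-110,0]'

```text
clock: 9.13
ee_pos: [0.4445, -0.3316, 0.1162]
orientation: [2.354, 2.075, 0.001]
wrist_force: [0.8, 0.2, -2.0]
opening: 0.414
grip_force: 51.2
```

```bash
python3 - <<'E'
from h import *
goal(.5236,-.3227,.115,-7.25)
d=snap("wrist","w5")
for c in yellow(d,amin=200): print(c.mean(0).round(1),len(c),rect(w(d,c,.14)),rect(w(d,c,.07)))
E
```

```text
at [ 444.5 -331.6  116.2] yawY -7.22 tilt 0.23 q6 1.06 t 9.13 op 0.414
shift [18.8 77.4  1.5] turn 0.03
[312.9 266.3] 380 (array([ 445.4, -325.3]), array([69.9, 35.4]), 82.5) (array([ 440.1, -369.2]), array([111.8,  56.6]), 82.5)
[426.4 130.7] 610 (array([ 496.3, -273.9]), array([90.7, 30. ]), 82.8) (array([ 521.4, -287. ]), array([145. ,  47.9]), 82.8)
```

View pics/w5.png

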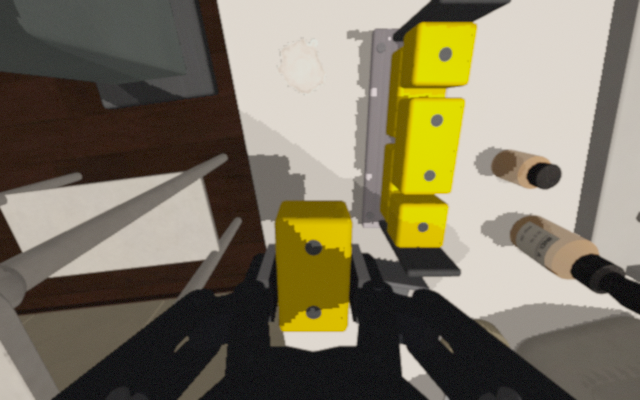

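Block b is held squarely by its sides at (313,266). Wall dots at (446,54), (437,120), (430,175), (423,227) give a relative measure.

```bash
cat >> h.py <<'E'
def dot(d,p,r=9):
    x,y=p; g=cv2.cvtColor(d["img"],cv2.COLOR_RGB2HSV)[y-r:y+r+1,x-r:x+r+1].astype(float)
    m=g[:,:,1]<0.55*np.percentile(g[:,:,1],90); v,u=np.nonzero(m); return np.array([x-r+u.mean(),y-r+v.mean()])
E
python3 - <<'E'
from h import *
d=load("w5.npz")
for z,P in [(.1412,[(314,247),(314,312)]),(.07,[(446,54),(437,120),(430,175),(423,227)])]:
    D=np.array([dot(d,p) for p in P]); X=w(d,D,z); print(D.round(1).tolist(),(X*1000).round(1).tolist(),((X[0]+X[-1])/2*1000).round(1))
d=load("w4.npz")
for z,P in [(.03,[(291,206),(335,206)]),(.07,[(134,100),(196,100),(256,100),(318,100)])]:
    D=np.array([dot(d,p) for p in P]); X=w(d,D,z); print(D.round(1).tolist(),(X*1000).round(1).tolist(),((X[0]+X[-1])/2*1000).round(1))
E
```

```text
[[313.2, 247.1], [313.2, 312.0]] [[447.1, -312.1, 141.2], [442.6, -347.3, 141.2]] [ 444.8 -329.7  141.2]
[[445.1, 53.8], [436.5, 119.9], [429.2, 175.2], [422.5, 226.9]] [[536.2, -232.9, 70.0], [531.5, -270.2, 70.0], [526.9, -305.7, 70.0], [522.2, -343.2, 70.0]] [ 529.2 -288.    70. ]
[[290.7, 205.9], [334.2, 206.0]] [[445.0, -312.4, 30.0], [440.3, -348.1, 30.0]] [ 442.6 -330.3   30. ]
[[133.7, 100.5], [196.2, 100.5], [255.4, 100.3], [317.7, 100.3]] [[536.8, -233.7, 70.0], [532.1, -271.0, 70.0], [527.6, -306.5, 70.0], [522.9, -343.7, 70.0]] [ 529.8 -288.7   70. ]
```

>>> arm_command --rows '[0,5,-10,0,4,20,-12,0,8,40,-12,0,13,60,-12,0,16.8,74,-12,0,16.8,78.7,-12,0,16.8,78.7,-12,0,16.8,78.7,-12,0,16.8,78.7,-12,0]'

```text
clock: 9.93
ee_pos: [0.5228, -0.3242, 0.1252]
orientation: [-2.356, -2.076, 0.001]
wrist_force: [0.5, -0.3, -1.6]
opening: 0.409
grip_force: 51.0
```

```bash
python3 - <<'E'
from h import *
goal(.5247,-.3249,.095,-7.23)
d=snap("wrist","w6")
for c in yellow(d,amin=150): print(c.mean(0).round(1),len(c),cv2.boundingRect(c))
E
```

```text
at [ 522.8 -324.2  125.2] yawY -7.25 tilt 0.08 q6 1.14 t 9.93 op 0.409
shift [-0.5  2.  30.2] turn -0.02
[314.4 196.6] 668 (275, 57, 77, 276)
```

View pics/w6.png

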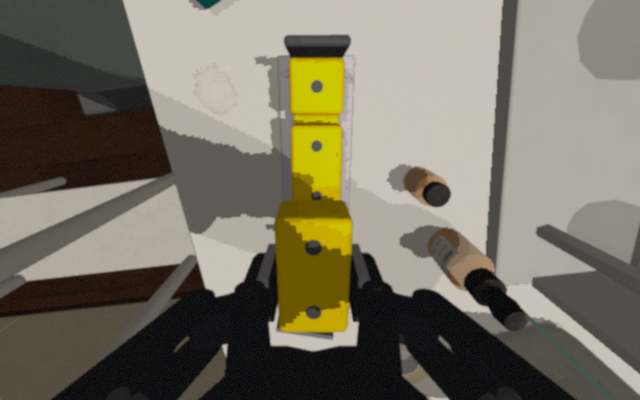

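```bash
cat >> h.py <<'E'
def rel(d,wd,loc,bd,ztop,z=.07):
    "block centre in wall frame (x,y mm) and yaw difference, from dots of the wall (at local y loc) and of the held block"
    W=w(d,[dot(d,p) for p in wd],z)*1e3; B=w(d,[dot(d,p) for p in bd],ztop)*1e3
    v=(W[0]-W[-1])[:2]; y=v/np.linalg.norm(v); x=np.array([y[1],-y[0]])
    o=(W[:,:2]-np.outer(loc,y)).mean(0); c=B[:,:2].mean(0)-o; b=(B[0]-B[-1])[:2]
    print("wall0",o.round(1),"yaw",np.degrees(np.arctan2(y[1],y[0])).round(2),"block xy",(c@x).round(1),(c@y).round(1),"byaw",np.degrees(np.arctan2(b[1],b[0])).round(2))
E
python3 - <<'E'
from h import *
d=load("w6.npz")
rel(d,[(317,87),(317,146)],[55.5,17.9],[(314,247),(314,312)],.1252+.025)
rel(d,[(317,87),(317,146)],[55.5,17.9],[(314,247),(314,312)],.1252+.022)
d=load("w5.npz"); rel(d,[(446,54),(437,120),(430,175),(423,227)],[55.5,17.9,-17.9,-55.5],[(314,247),(314,312)],.1412)
E
```

```text
wall0 [ 529.9 -287.9] yaw 82.79 block xy -2.3 -35.0 byaw 82.65
wall0 [ 529.9 -287.9] yaw 82.79 block xy -2.3 -37.0 byaw 82.65
wall0 [ 529.2 -288. ] yaw 82.78 block xy -78.4 -52.0 byaw 82.7
```

>>> arm_command --rows '[-0.3,2.1,15,0,-0.3,2.1,30,0,-0.3,2.1,40,0,-0.3,2.1,45,0,-0.3,2.1,45,0,-0.3,2.1,45,0,-0.3,2.1,45,0]'

```text
clock: 10.57
ee_pos: [0.526, -0.325, 0.0818]
orientation: [2.356, 2.076, 0.001]
wrist_force: [-0.3, 0.1, -1.8]
opening: 0.412
grip_force: 51.0
```

```bash
python3 - <<'E'
from h import *
goal(.5247,-.3249,.075,-7.23)
d=snap("wrist","w7")
print(pix(d,np.array([[.5299+.126*k,-.2879+.992*k,.07] for k in (.0555,.0179)])).round(0))
cv2.imwrite("pics/w7c.png",d["img"][:360,200:440,::-1].repeat(2,0).repeat(2,1)[120:])
E
```

```text
at [ 526.  -325.    81.8] yawY -7.23 tilt 0.07 q6 1.14 t 10.57 op 0.412
shift [-0.1 -1.3  6.8] turn 0.0
[[311.  79.]
 [311. 155.]]
```

View pics/w7c.png

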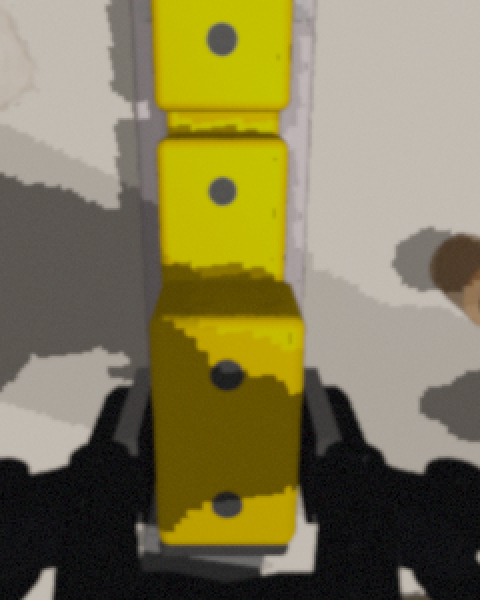

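The block is ~7 mm above the course with its dots at full-image (313,247)/(313,312), wall dots at (311,80)/(311,155): nearly in line.

```bash
python3 - <<'E'
from h import *
d=load("w7.npz")
for z in (.105,.107): rel(d,[(311,80),(311,155)],[55.5,17.9],[(313,247),(313,312)],z)
# edges of sides: block top edges vs wall top edges at given rows
h=cv2.cvtColor(d["img"],cv2.COLOR_RGB2HSV); m=cv2.inRange(h,(20,120,60),(35,255,255))
for r,z in [(85,.07),(150,.07),(165,.07),(235,.106),(250,.106),(300,.106)]:
    u=np.nonzero(m[r,200:440])[0]+200; X=w(d,[(u[0],r),(u[-1],r)],z)*1e3; y=np.array([.1262,.992]);x=np.array([.992,-.1262]); print(r,u[0],u[-1],(X[:,:2]@x).round(1),(X[:,:2].mean(0)@x).round(2))
E
```

```text
wall0 [ 529.8 -287.8] yaw 82.76 block xy 1.1 -36.6 byaw 82.7
wall0 [ 529.8 -287.8] yaw 82.76 block xy 1.1 -35.3 byaw 82.7
85 276 345 [544.7 579. ] 561.87
150 279 343 [545.  579.1] 562.02
165 279 342 [544.7 578.8] 561.72
235 275 351 [545.9 580. ] 563.0
250 275 351 [545.6 580.4] 562.99
300 278 348 [545.9 580. ] 562.96
```

>>> arm_command --rows '[0.4,-1.1,0,0,0.4,-1.1,2,0,0.4,-1.1,4,0,0.4,-1.1,5,0,0.4,-1.1,5,0,0.4,-1.1,5,0]'

```text
clock: 11.12
ee_pos: [0.5247, -0.3242, 0.0756]
orientation: [-2.357, -2.077, 0.0]
wrist_force: [0.1, -0.2, -1.6]
opening: 0.407
grip_force: 51.0
```

>>> arm_command --rows '[0,0,0.7,0,0,0,1.2,0,0,0,1.2,0,0,0,1.2,0]'

```text
clock: 11.45
ee_pos: [0.5248, -0.3242, 0.075]
orientation: [2.357, 2.077, 0.0]
wrist_force: [-0.7, 1.6, 3.8]
opening: 0.411
grip_force: 51.4
```

```bash
python3 - <<'E'
from h import *
goal(.5247,-.3249,.075,-7.23); print(sense()["wrist_force"])
d=snap("wrist","w8")
E
```

```text
at [ 524.8 -324.2   75. ] yawY -7.22 tilt 0.02 q6 1.14 t 11.45 op 0.411
shift [-0.7 -0.  -0. ] turn 0.01
[-0.67129705  1.61442048  3.81875959]
```

```bash
python3 - <<'E'
from h import *
d=load("w8.npz")
P=pix(d,np.array([[.5298+.126*k,-.2878+.992*k,.07] for k in (.0555,.0179)])).round().astype(int); print(P)
rel(d,[tuple(p) for p in P],[55.5,17.9],[(313,247),(313,312)],.100)
h=cv2.cvtColor(d["img"],cv2.COLOR_RGB2HSV); m=cv2.inRange(h,(20,120,60),(35,255,255))
for r,z in [(85,.07),(150,.07),(165,.07),(235,.1),(250,.1),(300,.1)]:
    u=np.nonzero(m[r,200:440])[0]+200; X=w(d,[(u[0],r),(u[-1],r)],z)*1e3; x=np.array([.992,-.1262]); print(r,(X[:,:2].mean(0)@x).round(2))
E
```

```text
[[313  79]
 [313 159]]
wall0 [ 529.9 -287.8] yaw 82.81 block xy -0.2 -34.9 byaw 82.76
85 561.81
150 561.78
165 561.78
235 561.73
250 561.73
300 561.7
```

>>> arm_command --rows '[0,0,0,0,0,0,0,0,0,0,0,0,0,0,0,0,0,0,-5,0,0,0,-25,0,0,0,-60,0,0,0,-95,0,0,0,-110,0,0,0,-110,0]' --grip 0.65

```text
clock: 12.33
ee_pos: [0.5261, -0.325, 0.1898]
orientation: [2.352, 2.073, 0.003]
wrist_force: [1.5, -0.6, 0.9]
opening: 0.648
grip_force: 0.0
```

```bash
python3 - <<'E'
from h import *
d=snap("wrist","w9")
for c in yellow(d,amin=150): print(c.mean(0).round(1),len(c),rect(w(d,c,.1)),rect(w(d,c,.07)))
print(pix(d,np.array([[.5298+.126*k,-.2878+.992*k,z] for k,z in ((.0555,.07),(.0179,.07),(-.0171,.1),(-.0529,.1))])).round())
t=load("top0.npz"); 
for c in yellow(t,amin=15): print(rect(w(t,c,.03)))
goal(.432,-.004,.12,-69.7); goal(.432,-.004,.12,20.3)
E
```

```text
[310.6 151.2] 404 (array([ 529.1, -286.5]), array([136.9,  34.6]), 83.8) (array([ 528.3, -291.9]), array([154.7,  39.1]), 83.8)
[[311.  90.]
 [311. 135.]
 [311. 182.]
 [311. 221.]]
(array([431.7,  -4.1]), array([62.6, 35. ]), 20.3)
(array([ 502.7, -433.8]), array([37.8, 65.2]), 71.1)
(array([ 531.5, -291.2]), array([153.6,  43.7]), 82.8)
at [ 525.6 -324.7  187.1] yawY -7.22 tilt 0.23 q6 1.14 t 12.38 op 0.651
shift [ 306.5 -133.4   66.1] turn 62.48
at [ 525.6 -324.7  187.1] yawY -7.22 tilt 0.23 q6 1.14 t 12.38 op 0.651
shift [ 306.5 -133.4   66.1] turn -27.52
```

>>> arm_command --rows '[33,-14,2,7,66,-29,4,14,99,-43,6,21,132,-58,8,28,165,-72,10,35,198,-87,12,42,231,-101,14,49,264,-116,16,56,306,-133,18,62.5,306,-133,18,62.5]' --grip 0.65

```text
clock: 13.22
ee_pos: [0.4294, -0.001, 0.1652]
orientation: [-3.093, -0.545, 0.003]
wrist_force: [0.4, -0.9, 0.5]
opening: 0.654
grip_force: 0.0
```

```bash
python3 - <<'E'
from h import *
d=load("w9.npz"); rel(d,[(311,90),(311,135)],[55.5,17.9],[(311,182),(311,221)],.100)
d=snap("wrist","w10")
for c in yellow(d,amin=150): print(c.mean(0).round(1),len(c),rect(w(d,c,.03)))
goal(.432,-.004,.12,-69.7)
P=pix(d,[[.432+.0179*np.cos(.354)*k,-.004+.0179*np.sin(.354)*k,.03] for k in (1,-1)]); print(P.round())
E
```

```text
wall0 [ 529.9 -287.9] yaw 82.77 block xy -0.2 -35.4 byaw 83.01
[600.2 195.8] 264 (array([ 535.3, -276. ]), array([136.8,  49.2]), 82.8)
[315.5 183.6] 183 (array([436.4,  -1.7]), array([65.2, 34.7]), 20.1)
at [429.4  -0.6 165.3] yawY -69.78 tilt 0.13 q6 2.79 t 13.27 op 0.65
shift [ 1.3  4.2 45.3] turn -0.08
[[316. 172.]
 [316. 206.]]
```

View pics/w10.png

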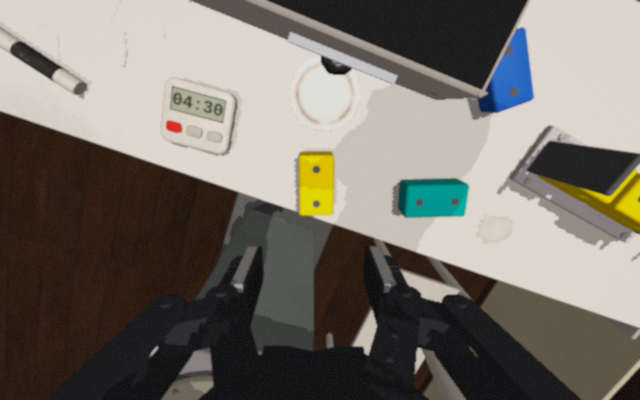

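Block a is at (316,184) with dots at (316,170)/(316,204), turquoise at (433,198) left alone, timer at (198,115).

```bash
python3 - <<'E'
from h import *
d=load("w10.npz"); X=w(d,[dot(d,(316,170)),dot(d,(316,204))],.03); c=X.mean(0); v=(X[0]-X[1]); print(X.round(4),c.round(4),np.degrees(np.arctan2(v[1],v[0])))
goal(c[0]-.001,c[1],.003,-69.7)
E
```

```text
[[ 0.4514  0.0035  0.03  ]
 [ 0.4176 -0.0086  0.03  ]] [ 0.4345 -0.0026  0.03  ] 19.816048234164196
at [429.4  -0.6 165.3] yawY -69.78 tilt 0.13 q6 2.79 t 13.27 op 0.65
shift [  3.4   3.5 162.3] turn -0.08
```

>>> arm_command --rows '[3.4,3.5,35,0,3.4,3.5,70,0,3.4,3.5,105,0,3.4,3.5,130,0,3.4,3.5,148,0,3.4,3.5,156,0,3.4,3.5,160,0,3.4,3.5,161,0,3.4,3.5,161,0,3.4,3.5,161,0]'

```text
clock: 14.1
ee_pos: [0.4364, -0.0061, 0.0067]
orientation: [3.092, 0.553, 0.003]
wrist_force: [-0.2, 0.3, 0.6]
opening: 0.65
grip_force: 0.0
```

>>> arm_command --rows '[0,0,0,0,0,0,0,0,0,0,0,0,0,0,0,0,0,0,0,0,0,0,0,0,0,0,0,0]' --grip 0.2 --squeeze 50

```text
clock: 14.68
ee_pos: [0.4364, -0.0059, 0.0067]
orientation: [3.092, 0.553, 0.003]
wrist_force: [-1.2, 0.8, 6.1]
opening: 0.408
grip_force: 51.4
```

>>> arm_command --rows '[0,0,-10,0,0,0,-40,0,0,0,-80,0,0,0,-115,0,0,0,-130,0,0,0,-130,0,0,0,-130,0]'

```text
clock: 15.27
ee_pos: [0.4361, -0.0061, 0.1364]
orientation: [3.092, 0.553, 0.002]
wrist_force: [-1.6, 0.2, -1.3]
opening: 0.414
grip_force: 50.5
```

```bash
python3 - <<'E'
from h import *
s=sense(); print(s["wrist_force"].round(2),s["grip_force"],s["opening"])
d=snap("wrist","w11")
for c in yellow(d,amin=150): print(c.mean(0).round(1),cv2.boundingRect(c))
o=np.array([.5295,-.288]);p=o+.035*np.array([.126,.992]);print(p)
goal(p[0],p[1],.14,-7.22)
E
```

```text
[-1.59  0.17 -1.31] 50.507919788360596 0.41423186661097566
[313.  268.8] (275, 204, 77, 130)
[600.3 210.8] (551, 188, 89, 53)
[ 0.53391 -0.25328]
at [435.4  -6.  135.1] yawY -69.72 tilt 0.03 q6 2.77 t 15.32 op 0.413
shift [  6.7 266.   -5. ] turn -62.5
```

>>> arm_command --rows '[1,28,-10,-7,2,56,-10,-14,2,84,-10,-21,3,112,-10,-28,4,140,-10,-35,5,170,-10,-42,5,200,-10,-49,6,235,-10,-56,6.7,262,-10,-62.5,6.7,266,-10,-62.5]'

```text
clock: 16.15
ee_pos: [0.5341, -0.2565, 0.1425]
orientation: [-2.35, -2.082, 0.003]
wrist_force: [-0.2, 0.4, -1.0]
opening: 0.409
grip_force: 50.7
```

>>> arm_command --rows '[0,0,0,0,0,0,0,0]'

```text
clock: 16.32
ee_pos: [0.5333, -0.2528, 0.1438]
orientation: [-2.357, -2.073, 0.002]
wrist_force: [-0.7, 0.4, -1.2]
opening: 0.413
grip_force: 50.7
```

```bash
python3 - <<'E'
from h import *
goal(.5339,-.2533,.14,-7.22)
d=snap("wrist","w12"); s=sense()
print("top z",s["ee_pos"][2]-.0067+.03)
h=cv2.cvtColor(d["img"],cv2.COLOR_RGB2HSV); m=cv2.inRange(h,(20,120,60),(35,255,255))
for c in yellow(d,amin=150): print(c.mean(0).round(1),cv2.boundingRect(c))
print(pix(d,np.array([[.5298+.126*k,-.2878+.992*k,z] for k,z in ((.0555,.07),(.0179,.07),(.074,.098))])).round())
# dark blobs on yellow
mm=255-m; n,l,st,ce=cv2.connectedComponentsWithStats(mm)
print([(ce[i].round().tolist(),int(st[i,4])) for i in range(n) if 15<st[i,4]<500])
E
```

```text
at [ 533.3 -252.8  143.8] yawY -7.34 tilt 0.19 q6 1.26 t 16.32 op 0.413
shift [-0.5  0.7  3.8] turn -0.12
top z 0.16771646956033656
[313.3 255.2] (275, 171, 77, 171)
[[314. 187.]
 [314. 231.]
 [314. 172.]]
[([314.0, 187.0], 59), ([313.0, 250.0], 173), ([313.0, 313.0], 131)]
```

```bash
cat >> h.py <<'E'
def rel1(d,p,loc,bd,ztop,z=.07,yaw=82.78):
    y=np.array([np.cos(np.radians(yaw)),np.sin(np.radians(yaw))]); x=np.array([y[1],-y[0]])
    o=w(d,dot(d,p),z)[0,:2]*1e3-loc*y; B=w(d,[dot(d,q) for q in bd],ztop)*1e3; c=B[:,:2].mean(0)-o; b=(B[0]-B[1])[:2]
    print("wall0",o.round(1),"block xy",(c@x).round(1),(c@y).round(1),"byaw",np.degrees(np.arctan2(b[1],b[0])).round(2),"spacing",np.linalg.norm(b).round(1))
E
python3 - <<'E'
from h import *
d=load("w12.npz")
for z in (.1655,.1677): rel1(d,(314,187),55.5,[(313,250),(313,313)],z)
E
```

```text
wall0 [ 529.8 -287.2] block xy -0.6 33.2 byaw 82.72 spacing 36.0
wall0 [ 529.8 -287.2] block xy -0.6 34.7 byaw 82.72 spacing 35.3
```

>>> arm_command --rows '[0.6,0.6,15,0,0.6,0.6,35,0,0.6,0.6,50,0,0.6,0.6,57,0,0.6,0.6,60,0,0.6,0.6,60,0,0.6,0.6,60,0,0.6,0.6,60,0]'

```text
clock: 17.03
ee_pos: [0.5353, -0.2527, 0.0868]
orientation: [2.356, 2.076, 0.001]
wrist_force: [-0.6, 0.1, -1.5]
opening: 0.406
grip_force: 50.8
```

```bash
python3 - <<'E'
from h import *
goal(.5339,-.2533,.0767,-7.22); s=sense(); print(s["wrist_force"].round(1))
d=snap("wrist","w13"); zt=s["ee_pos"][2]-.0067+.03; print("top",zt)
P=pix(d,np.array([[.5298+.126*.0555,-.2878+.992*.0555,.07]])).round().astype(int)[0]; print(P)
h=cv2.cvtColor(d["img"],cv2.COLOR_RGB2HSV); m=cv2.inRange(h,(20,120,60),(35,255,255))
n,l,st,ce=cv2.connectedComponentsWithStats(255-m)
D=[ce[i] for i in range(n) if 15<st[i,4]<500]; print(np.round(D))
for r,z in [(P[1]-12,.07),(P[1],.07),(P[1]+12,.07),(235,zt),(270,zt),(300,zt)]:
    u=np.nonzero(m[r,200:440])[0]+200; X=w(d,[(u[0],r),(u[-1],r)],z)*1e3; x=np.array([.992,-.1262]); print(r,(X[:,:2].mean(0)@x).round(2))
rel1(d,tuple(map(int,P)),55.5,[(313,250),(313,313)],zt)
crop=cv2.resize(d["img"][:360,180:460,::-1],None,fx=1.6,fy=1.6); cv2.imwrite("pics/w13c.png",crop)
E
```

```text
at [ 535.3 -252.7   86.8] yawY -7.22 tilt 0.09 q6 1.26 t 17.03 op 0.406
shift [-0.7 -1.3 10.1] turn 0.0
[-0.6  0.1 -1.5]
top 0.11009088441406639
[311 213]
[[313. 250.]
 [313. 313.]]
201 561.69
213 562.85
225 563.14
235 563.07
270 563.06
300 563.04
wall0 [nan nan] block xy nan nan byaw 82.75 spacing 35.5h.py:27: RuntimeWarning: Mean of empty slice.
  m=g[:,:,1]<0.55*np.percentile(g[:,:,1],90); v,u=np.nonzero(m); return np.array([x-r+u.mean(),y-r+v.mean()])
  ret = ret.dtype.type(ret / rcount)
```

```bash
python3 - <<'E'
from h import *
d=load("w13.npz"); y=np.array([.1257,.9921]);x=np.array([.9921,-.1257])
for z in (.1085,.110):
    c=w(d,[dot(d,(313,250)),dot(d,(313,313))],z)[:,:2].mean(0)*1e3-[529.85,-287.85]; print((c@x).round(2),(c@y).round(2))
E
```

```text
1.17 34.15
1.16 35.17
```

>>> arm_command --rows '[0.2,-1.2,0,0,0.2,-1.2,3,0,0.2,-1.2,6,0,0.2,-1.2,8,0,0.2,-1.2,8.5,0,0.2,-1.2,8.5,0,0.2,-1.2,8.5,0]'

```text
clock: 17.67
ee_pos: [0.5336, -0.2523, 0.077]
orientation: [-2.357, -2.077, 0.0]
wrist_force: [-0.2, -0.1, -1.8]
opening: 0.414
grip_force: 50.8
```

```bash
python3 - <<'E'
from h import *
d=snap("wrist","w14"); s=sense(); zt=s["ee_pos"][2]-.0067+.03; y=np.array([.1257,.9921]);x=np.array([.9921,-.1257]); print(zt,s["wrist_force"].round(1))
for z in (zt-.001,zt):
    c=w(d,[dot(d,(313,250)),dot(d,(313,313))],z)[:,:2].mean(0)*1e3-[529.85,-287.85]; print((c@x).round(2),(c@y).round(2))
goal(.5339,-.2533,.0767,-7.22)
E
```

```text
0.10029327640559339 [-1.7  0.1 -1.8]
-0.52 34.69
-0.52 35.37
at [ 533.6 -252.3   77. ] yawY -7.22 tilt 0.01 q6 1.26 t 17.72 op 0.403
shift [-0.9  0.4  0.3] turn -0.0
```

>>> arm_command --rows '[0,0.4,0,0,0,0.4,0.6,0,0,0.4,1,0,0,0.4,1,0,0,0.4,1,0]'

```text
clock: 18.13
ee_pos: [0.5342, -0.2525, 0.0768]
orientation: [2.356, 2.077, 0.0]
wrist_force: [-2.9, 1.1, 6.0]
opening: 0.411
grip_force: 51.6
```

Contact. Check the alignment, then release.

```bash
python3 - <<'E'
from h import *
d=snap("wrist","w15"); y=np.array([.1257,.9921]);x=np.array([.9921,-.1257])
D=w(d,[dot(d,(313,250)),dot(d,(313,313))],.1)[:,:2]*1e3; c=D.mean(0)-[529.85,-287.85]; v=D[0]-D[1]; print((c@x).round(2),(c@y).round(2),np.degrees(np.arctan2(v[1],v[0])))
E
```

```text
0.01 35.26 82.70673245883044
```

>>> arm_command --rows '[0,0,0,0,0,0,0,0,0,0,0,0,0,0,0,0,0,0,-5,0,0,0,-25,0,0,0,-60,0,0,0,-95,0,0,0,-120,0,0,0,-130,0]' --grip 0.65

```text
clock: 19.02
ee_pos: [0.535, -0.2528, 0.2109]
orientation: [2.353, 2.074, 0.003]
wrist_force: [1.0, -0.1, -0.3]
opening: 0.651
grip_force: 0.0
```

>>> arm_command --rows '[-40,-40,0,0,-80,-80,0,0,-80,-80,0,0,-80,-80,0,0,-80,-80,0,0,-80,-80,0,0]'

```text
clock: 19.52
ee_pos: [0.4448, -0.3216, 0.2059]
orientation: [-2.357, -2.076, -0.0]
wrist_force: [0.4, 1.1, 0.1]
opening: 0.648
grip_force: 0.0
```

```bash
python3 - <<'E'
from h import *
d=snap("wrist","w16"); snap("top","top2")
cs=[c for c in yellow(d,amin=150)]
for c in cs: print(c.mean(0).round(1),cv2.boundingRect(c),rect(w(d,c,.1)))
P=pix(d,np.array([[.5298+.1257*k,-.2878+.9921*k,.1] for k in (.0529,.0171,-.0171,-.0529)])); print(P.round())
D=np.array([dot(d,p) for p in P.round().astype(int)]); X=w(d,D,.1)[:,:2]*1e3; y=np.array([.1257,.9921]);x=np.array([.9921,-.1257])
for a in (X[:2],X[2:]):
    c=a.mean(0)-[529.85,-287.85]; v=a[0]-a[1]; print((c@x).round(2),(c@y).round(2),np.degrees(np.arctan2(v[1],v[0])).round(2))
print(sense()["wrist_force"],sense()["clock"])
x0,y0=np.clip(P.min(0)-130,0,None).astype(int);cv2.imwrite("pics/w16c.png",d["img"][:,:,::-1])
E
```

```text
[397.6 140.2] (364, 62, 70, 161) (array([ 521. , -285.5]), array([135.8,  49.8]), 82.7)
[[412.  84.]
 [408. 130.]
 [404. 170.]
 [400. 208.]]
-0.24 33.99 82.62
-0.57 -35.76 82.62
[ 0.02116121 -0.29109505  0.26519496] 19.6167
```

View pics/w16c.png

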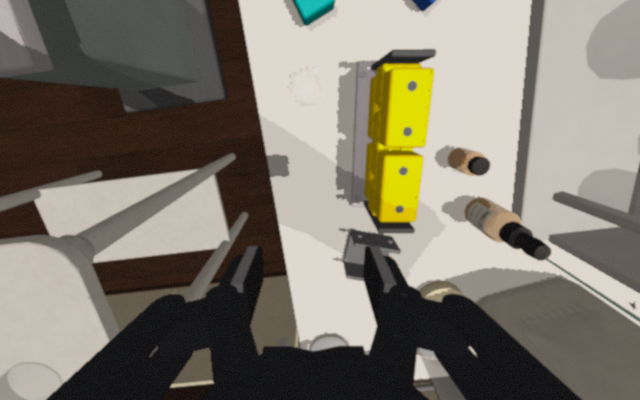

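Both blocks lie end to end on the wall at (401,107) and (393,187), straight and flush. The vial at (467,160) and the dropper at (505,225) stand where they were, and the gripper is clear.

```bash
python3 -c "
from station import *
print(hand_in())"
```

```text
the job is handed in; nothing more can be done
None
```

The top course is finished and handed in after about 20 s: both yellow blocks lie end to end within about 1 mm of their places, the saddle block was set on the bench and regripped by its sides first, and the vial, dropper and timer were not touched.

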